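Clamp the re-glued cheek of the display case

ROBOT

A 7-joint arm with a two-finger parallel gripper is mounted at the origin on the work surface. World frame = base frame: x ahead of the robot, y to its left, z up, the work surface at z = 0. Lengths are in m, angles in rad, forces in N, time in s.
With the tool pointing down it reaches from about 0.35 to 0.9 m from the base axis. Payload 19.9 kg.
Tool frame: the origin (TCP) lies midway between the tips of the shut fingers; the grasp point (between the pads) lies 19 mm behind it; z points along the fingers, y is the line along which they close (so a half turn about z gives the same grasp; the last joint's range is limited). The gripper opens to 85 mm and grips with 20 to 120 N. Pads are 22 mm wide; open, the fingers measure 114 mm over their backs; the gripper's body (76 mm by 85 mm) begins 54 mm behind the grasp point. The pads swing forward as they close: fully open they stand 13 mm farther back than shut.
Start: joints at [1.212, 0.417, -0.01, 1.614, 0.005, 1.111, -0.053], TCP at [0.195, -0.594, 0.204] pointing down, gripper open.
Joint ranges: [-2.81, 2.81], [-0.39, 2.02], [-1.27, 1.25], [0.06, 2.57], [-1.19, 4.33], [0.19, 2], [-2.82, 2.82]. Speed limits (rad/s): [1.89, 1.89, 2.39, 2.39, 3.01, 3.01, 3.01].

INTERFACE

Orientations are given as [roll, pitch, yaw] about the fixed x, y, z axes, in that order (R = Rz(yaw) Ry(pitch) Rx(roll)).
In Python, from rig import sensors, grab_frame, workorder gives the robot as it stands.
- The arm moves only by the tool servo_tool, never from a script. Its argument "deltas" is a list of rows, each a list of 4 numbers: the shift along the tool's x, y, z in m, then the turn about the tool's z in degrees. In form: [[tx, ty, tz, twist], ...]. A call has 1 to 12 rows; each row is the pose to reach, as a shift and turn from the pose commanded when the call began, along the tool's axes at that moment; what a row does not reach only later rows make up. A row lasts 1/10 s, in which the tool goes at most 50 mm and 8.59 degrees, less where a joint would pass 70% of its speed; a pose out of reach is approached as far as the arm can. A call with a gripper value outside its range is refused whole. "fingers" is the opening, from 0 (shut) to 1 (fully open), set as the call begins (left out, the last holds). The fingers move at their own pace and stop on an object; "force" is the grip in N (left out, the last holds). Time passes only in rows, so rows that repeat a pose let the fingers close. It gives the time, the measured TCP pose, the force, the opening and the grip force at its end, in the units of the state.
- sensors.sense(): the state, without advancing time (a new reading comes with each control period).
- grab_frame(name): name is "scene" or "top" or "wrist"; returns a dict with "pixels" (420x560x3 uint8, red, green, blue), "range_z" (420x560 float32, m along the optical axis (not along the pixel's ray), 0 where there is no reading), "intrinsics" (3x3 intrinsics, pixels), "distortion" ([k1, k2, p1, p2, k3] as OpenCV has them; the pictures are not rectified), "rvec" (rotation vector, rad) and "tvec" (3), from world to camera coordinates, as OpenCV has them; the wrist camera has in their place "mount" (4x4, takes a point from camera to tool coordinates, whose origin is the TCP and whose axes are the flange's). Camera axes: x right, y down, z forward; pixel columns grow to the right and rows downward; lengths in m; the calibration is good to about 2 mm. A picture is of the moment at which its call begins: read the wrist's pose just before it.
- workorder.hand_in(): hands the job in; it is judged then, once.
The state is a dict: "t": time; "qpos": joint angles; "qd": joint speeds; "effort": joint torques, N m; "eef_pos": TCP position; "ee_rot": TCP orientation; "ft_force": force on the tool from outside, world axes, zero at the start; "ft_torque": the same for the moment, N m; "finger_gap": finger opening in m; "gripper_force": force on a finger pad.
Only numpy, scipy, OpenCV 4.12 (cv2) and the standard library are available. Lean on these libraries where they do the work, as an engineer would, in place of code of your own. Each camera call takes 0.05 s, during which the arm holds its last target. There are 200 camera calls.

TASK

The right-hand wooden cheek of the little display case has just been glued and still stands loose against the case. First push the case's glazed door shut until its catch seats, so that the case stands square; then pump the trigger of the bar clamp that sits across the case, letting it spring back between squeezes, until the jaw's rubber pad meets the cheek and presses it firmly without crushing it. Finish while still holding the trigger squeezed and the cheek pressed, and leave the jars, bottles and tools on the table where they stand.

Things in the scene. Friction and masses are not known exactly. Their poses are not given: they have to be found in the camera images.
- case: Tabletop pine display case, fixed, 130 deep x 240 wide x 150 mm high on a 12 mm base board 330 mm wide. Origin: centre of its underside, on the table. Its x axis points from the front (door, facing the robot) to the back, y to the left along the front, z up. The front plane, covered by the shut door, is 65 mm to -x of the origin. The left (+y) cheek is already fast.
- bar_mid (a point): Centre line of the clamp's steel bar (6 mm wide, 22 mm high over its saw teeth) over the middle of the case, 165 mm above the table. The bar runs along the case's y at x = 0, in two notched cradle blocks (40 mm long in x, tops 172 mm high). Its tail jaw bears on the left cheek; its sliding black head with jaw, handle and trigger is beyond the right (-y) end of the case.
- door (a joint): Opening angle of the door (rad): 0 = shut and seated, positive = open towards the robot; starts 0.35 to 0.65. A sprung ball catch near the free edge resists with about 4 N at the edge from 0.045 rad on, is passed at about 0.02 rad and then draws the door to 0 and holds it there. Before that the door swings easily and stays where it is left.
- door_hinge (a point): Point on the vertical hinge axis at the case's front left corner, 82 mm above the table, in the inner face of the door.
- door_stile (a point): Place to push: on the outer face (robot side) of the door's free right-hand wooden stile, near its top, 205 mm from the hinge, 125 mm above the table; turns with the door. Door 14 mm thick, 236 mm wide, from 16 to 148 mm above the table; stile 50 mm wide. A small wooden knob stands 19 mm out of it, 85 mm below this point and 13 mm nearer the free edge.
- trigger_grip (a point): Middle of the clamp's upright grey trigger blade, about 262 mm above the table (3 mm more in mid-stroke). Blade 18 mm wide along the case's x (pinch it so from above), 14 mm thick; top 17 mm above this point, clear down to 205 mm above the table. Squeezing moves it to the case's -y, towards the round grey handle (24 mm thick, top 283 mm above the table), 80 mm away at rest.
- trigger (a joint): Squeeze angle (rad): 0 = sprung out, leaning 0.25 rad to the case's +y; 0.42 = stop. Axis along the case's x, 106 mm from the grip point, which moves 44 mm in a stroke. A spring of about 2 N returns it. A squeeze draws the head some 30 mm per rad to the cheek after up to 0.17 rad of play: 7 to 12 mm a full stroke, at a pull of 6 to 12 N. With the pad on the cheek, 13 N gives about 15 N at the jaw, 18 N 30 N, 22 N 42 N.
- clamp_head (a joint): Travel of the clamp's head (with jaw, handle, trigger) along the bar (m), growing along the case's +y towards the cheek; starts 0.012 to 0.030; the pad meets the cheek at about 0.045. It slides freely; its ratchet (teeth 5 mm apart) keeps it from going back when the trigger springs out, but for up to 3 mm of settling.
- jaw_pad (a joint): How far the soft rubber pad of the moving jaw is squeezed in (m): 0 = free, grows with 8 N per mm of pressing on the cheek.
- jaw_face (a point): Centre of the pressing face of the rubber pad (26 x 34 mm), facing the cheek along the case's +y, 85 mm above the table, at x = 0 of the case.
- cheek_centre (a point): Centre of the loose cheek, a pine block 110 (x) x 20 (y) x 110 mm high that stands on the base board against the right (-y) side of the case; its outer face is 10 mm beyond this point towards -y.
- honey_jar: Bystander: honey jar, 68 mm across, 85 mm high, below the clamp's bar to the right of the case. Origin at the centre of its foot.
- mustard_jar: Bystander: jar, 60 mm across, 75 mm high, to the left of the case. Origin at the centre of its foot.
- pate_jar: Bystander: low jar, 72 mm across, 60 mm high, to the left of the case. Origin at the centre of its foot.
- glue_bottle: Bystander: white wood-glue bottle, 48 mm across, 125 mm high, standing in front of the clamp head, right of the door. Origin at the centre of its foot.
- oil_bottle: Bystander: oil bottle, 62 mm across, 215 mm high, on the right. Origin at the centre of its foot.
- mallet: Bystander: wooden mallet lying on the table on the right, 240 mm long. Origin at its middle, underside.
- tape_measure: Bystander: tape measure, 62 x 34 x 58 mm, on the right. Origin at the centre of its underside.
Things that resemble listed ones, but are neither listed nor needed, are in the scene too. What is shaped like the part that bears cheek_centre but grey is not meant.

How it is judged:
On the way, in this order (a step that is already met when the one before it is completed fails the run):
1. the door is shut and seated on its catch (value of joint door below 0.012 rad), for 0.3 s.
2. the trigger has been squeezed (value of joint trigger above 0.12 rad), for 0.05 s.
3. the trigger has been let spring back after a squeeze (value of joint trigger below 0.06 rad), for 0.05 s.
4. the jaw's pad touches the cheek (contact force between jaw_pad and cheek above 3 N), for 0.1 s.
At the end, for the whole second after the job is handed in: The robot is still holding the trigger (fingers on it, squeezed at least 0.04 rad), the pad presses the cheek with 12 to 50 N, the cheek stands upright and flat against the case's side, and the door is seated on its catch (within 0.012 rad of shut) (contact force between jaw_pad and cheek between 12 and 50 N and value of joint trigger above 0.04 rad and contact force between the fingers and trigger above 1.5 N and value of joint door below 0.012 rad and y of cheek_centre in the frame of case above -0.133 m and z of cheek_centre in the frame of case below 0.072 m and angle between cheek_centre's own z axis and vertical below 0.05 rad); the arm keeps its last pose, push and grip.
It fails at once if the cheek is crushed (jaw force over 60 N) (contact force between jaw_pad and cheek above 60 N).
It fails at once if a jar, bottle or tool is moved more than 40 mm or knocked over (distance of any of honey_jar, mustard_jar, pate_jar, glue_bottle, oil_bottle, mallet, tape_measure from where it was at the start of the episode above 0.04 m or angle between any of honey_jar, mustard_jar, pate_jar, glue_bottle, oil_bottle's own z axis and vertical above 0.6 rad).
It also fails if it takes over 61 s, if anything falls off the work surface, if the arm or the gripper's body presses on something with over 40 N, if the wrist force passes 120 N, or if a joint passes its speed limit or range.

## Working session

There is one attempt and no reset: what is moved stays moved. The work goes in short steps, Python scripts to look and compute and a tool call to move; the robot and the scene stay as the last step left them, time stands still between calls to the robot, and variables do not carry over. Pictures are saved under pics/ and viewed, at most 10 in all, crops included, and the job is handed in when it is done.

Besides the shell and the picture viewer there is one more tool, called after "Call:" as name(argument=value, ...), one argument or row to a line, values as JSON. servo_tool: Moves the arm, as the interface text tells. Its arguments: {"type":"object","properties":{"deltas":{"type":"array","items":{"type":"array","items":{"type":"number"}}},"fingers":{"type":"number"},"force":{"type":"number"}},"required":["deltas"]}

```bash
mkdir -p pics; cat > h.py <<'E'
import numpy as np, cv2
from rig import sensors, grab_frame, workorder
def world(f, pts):
    """pixels (n,2) with depth -> world points, scene/top cams"""
    pts=np.atleast_2d(np.array(pts,float))
    u=cv2.undistortPoints(pts.reshape(-1,1,2),f["intrinsics"],np.array(f["distortion"])).reshape(-1,2)
    z=np.array([f["range_z"][int(round(p[1])),int(round(p[0]))] for p in pts])
    c=np.c_[u*z[:,None],z]
    R=cv2.Rodrigues(np.array(f["rvec"],float))[0]
    return (c-np.array(f["tvec"]).reshape(3))@R
def cloud(f):
    h,w=f["range_z"].shape
    g=np.stack(np.meshgrid(np.arange(w),np.arange(h)),-1).reshape(-1,2)
    return world(f,g).reshape(h,w,3)
E
python3 - <<'E'
from h import *
s=sensors.sense();print(s)
for n in("scene","top"):
    f=grab_frame(n);np.save(f"pics/{n}0.npy",f,allow_pickle=True)
    cv2.imwrite(f"pics/{n}0.png",f["pixels"][:,:,::-1])
    R=cv2.Rodrigues(np.array(f["rvec"],float))[0];print(n,-R.T@np.array(f["tvec"]).reshape(3),(f["range_z"]==0).mean())
E
```

```text
{'t': 0.0, 'qpos': array([ 1.21246411,  0.41799499, -0.01030956,  1.6142135 ,  0.00466217,
        1.11068527, -0.05302051]), 'qd': array([ 0.00081737, -0.00037443, -0.00133392,  0.00113482, -0.00025033,
        0.00159717, -0.00126213]), 'effort': array([-8.22897546e-04, -8.64464021e+01,  6.78497124e-01, -4.34911394e+01,
        1.92154082e-02,  7.36335875e-03, -2.14375854e-05]), 'eef_pos': array([ 0.19459988, -0.59351024,  0.2032306 ]), 'ee_rot': array([-3.14031687e+00,  5.74721509e-05,  3.16809333e-01]), 'ft_force': array([ 0.4559134 , -0.70860477, -1.07906785]), 'ft_torque': array([-0.01350005,  0.06373684, -0.0182566 ]), 'gripper_force': 0.0, 'finger_gap': 0.08542141725069118}
scene [ 1.00965359 -0.8577142   0.9822522 ] 0.003903061224489796
top [0.29919406 0.01775017 1.35001196] 0.0038520408163265304
```

View pics/scene0.png

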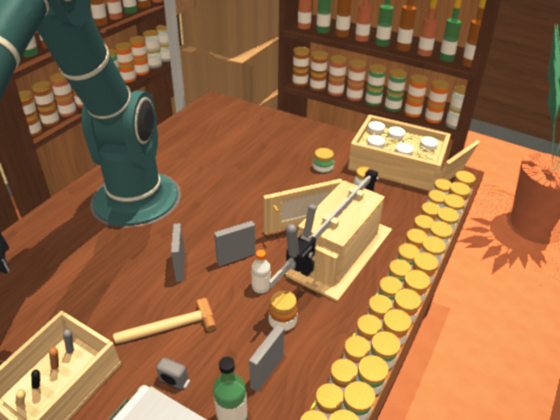

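View pics/top0.png

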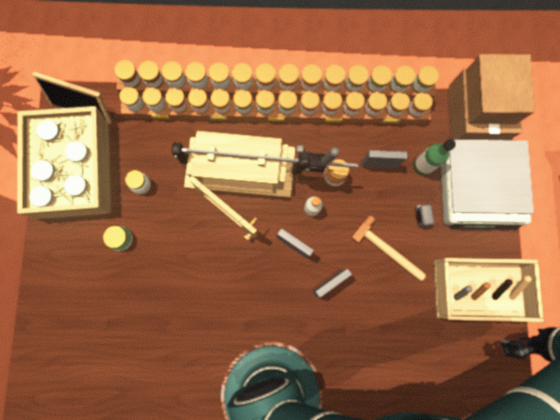

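The top view shows the case near (243,163), the open door from (190,180) to (253,235), the clamp head around (320,160), the glue bottle at (314,206) and the honey jar at (336,173). Possible mix-ups:
- **Door:** the crate lid at top (75,95), or the grey blocks at top (295,243), (333,284) and (385,160).
- **Trigger:** scene uprights at (311,215) and (293,240). The trigger should be the one nearer the case, with the round handle farther out.

I'll check this in a crop.

```bash
python3 - <<'E'
from h import *
T=np.load("pics/top0.npy",allow_pickle=True).item();S=np.load("pics/scene0.npy",allow_pickle=True).item()
a=cv2.resize(T["pixels"][125:255,165:365,::-1],(800,520),interpolation=3)
b=cv2.resize(S["pixels"][160:320,240:400,::-1],(600,600),interpolation=3)
cv2.imwrite("pics/c1.png",a);cv2.imwrite("pics/c2.png",b)
for n,f in(("T",T),("S",S)):
    C=cloud(f);np.save(f"pics/{n}c.npy",C)
    z=C[...,2]
    m=(z>.225)&(z<.30)&(C[...,0]>.35)&(C[...,0]<.9)&(C[...,1]<.1)&(C[...,1]>-.5)
    k,l,st,_=cv2.connectedComponentsWithStats(m.astype(np.uint8))
    for i in range(1,k):
        if st[i,4]>4: print(n,st[i],C[l==i].mean(0).round(3),C[l==i].min(0).round(3),C[l==i].max(0).round(3))
C=np.load("pics/Tc.npy");z=C[...,2];x=C[...,0];y=C[...,1]
# bar
m=(z>.166)&(z<.185)&(x>.4)&(x<.9)&(y>-.3)&(y<.35)
k,l,st,_=cv2.connectedComponentsWithStats(m.astype(np.uint8))
for i in range(1,k):
    if st[i,4]>6: P=C[l==i];print("bar",st[i],P.mean(0).round(3),P.min(0).round(3),P.max(0).round(3))
# case top
m=(z>.135)&(z<.158)&(x>.4)&(x<.9)&(y>-.3)&(y<.35)
k,l,st,_=cv2.connectedComponentsWithStats(m.astype(np.uint8))
for i in range(1,k):
    if st[i,4]>20: print("top",st[i],C[l==i].mean(0).round(3),cv2.minAreaRect(C[l==i][:,:2].astype(np.float32)))
E
```

```text
T [296 145  10  13  88] [ 0.644 -0.061  0.263] [ 0.637 -0.075  0.228] [ 0.658 -0.048  0.28 ]
T [324 148  16  14 147] [ 0.637 -0.14   0.261] [ 0.629 -0.158  0.226] [ 0.65  -0.125  0.285]
S [304 204  14  26 208] [ 0.652 -0.069  0.255] [ 0.641 -0.081  0.225] [ 0.661 -0.05   0.283]
S [286 224  12  23 232] [ 0.648 -0.15   0.259] [ 0.633 -0.16   0.225] [ 0.658 -0.137  0.284]
bar [172 143 127  22 631] [0.661 0.134 0.174] [ 0.635 -0.06   0.166] [0.688 0.286 0.185]
bar [326 162  32   6  95] [ 0.637 -0.181  0.174] [ 0.631 -0.223  0.166] [ 0.644 -0.138  0.181]
bar [297 164  28   6  52] [ 0.626 -0.093  0.175] [ 0.623 -0.131  0.166] [ 0.638 -0.058  0.185]
top [163  74  19   9 113] [0.891 0.299 0.151] ((0.8908624053001404, 0.3011990189552307), (0.01748187281191349, 0.050375744700431824), 0.7627898454666138)
top [186  75  19   9 105] [0.891 0.234 0.151] ((0.8907008171081543, 0.2349133938550949), (0.01769544556736946, 0.05145309492945671), 1.7330461740493774)
top [210  75  18   9 110] [0.891 0.168 0.15 ] ((0.8916027545928955, 0.16822542250156403), (0.016295919194817543, 0.04985084384679794), 0.53763
[... 881 characters left out ...]
662), (0.017627164721488953, 0.05050306394696236), 0.41505271196365356)
top [372  78  10   9  65] [ 0.89  -0.288  0.15 ] ((0.890845000743866, -0.2858424186706543), (0.026757093146443367, 0.016316978260874748), 89.59803771972656)
top [ 195  131   86   26 1466] [0.699 0.109 0.149] ((0.6989479064941406, 0.10898570716381073), (0.23932620882987976, 0.05491352453827858), 85.64787292480469)
top [ 189  153   90   81 2357] [0.607 0.121 0.149] ((0.5571417808532715, 0.12231788039207458), (0.24301140010356903, 0.2095496952533722), 85.1804428100586)
top [309 170  15   3  24] [ 0.624 -0.111  0.149] ((0.6239091157913208, -0.11185851693153381), (0.03844531998038292, 0.002735685557126999), 87.79714965820312)
```

View pics/c1.png

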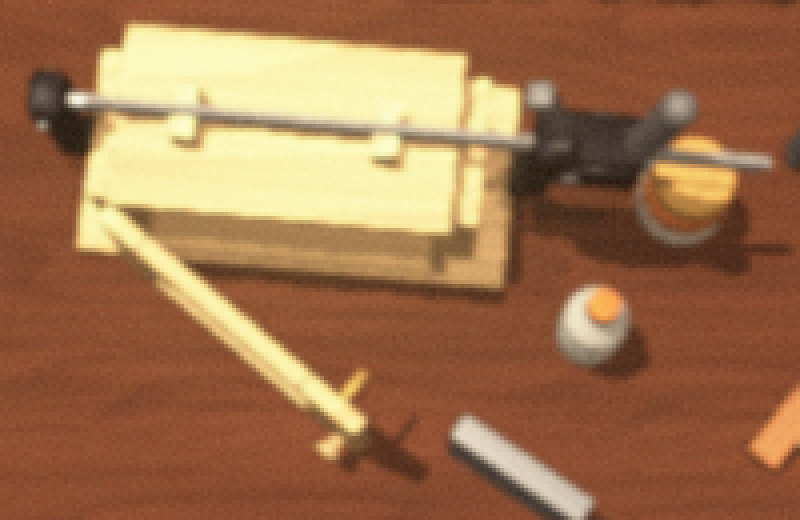

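View pics/c2.png

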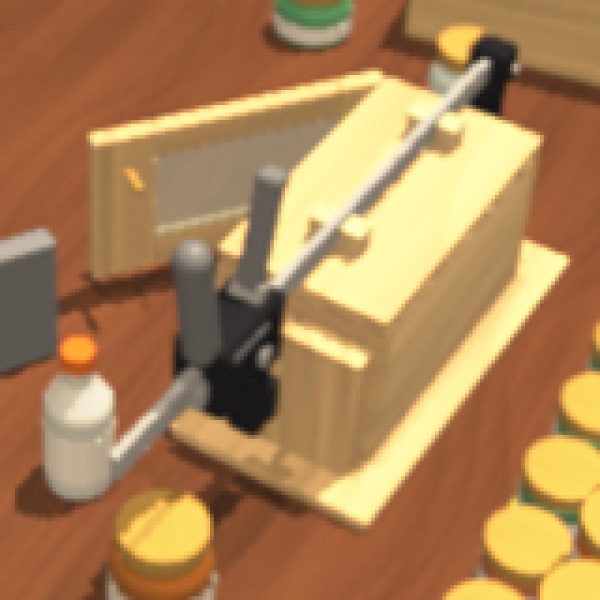

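```bash
python3 - <<'E'
from h import *
T=np.load("pics/top0.npy",allow_pickle=True).item()
C=np.load("pics/Tc.npy");S=np.load("pics/Sc.npy");z=C[...,2];x=C[...,0];y=C[...,1]
def line(P): vx,vy,a,b=cv2.fitLine(P[:,:2].astype(np.float32),cv2.DIST_HUBER,0,.005,.01).ravel();return np.r_[vx,vy,a,b].round(4)
Tp=T["pixels"].astype(int)
m=(z>.168)&(z<.182)&(x>.6)&(x<.72)&(y>-.05)&(y<.25)
grey=(Tp.max(2)-Tp.min(2))<40
print("bar",line(C[m&grey]),(m&grey).sum())
l=line(C[m&grey]); yw=np.arctan2(l[1],l[0]); yw=(yw-np.pi/2+np.pi/2)%np.pi-np.pi/2; print("yaw case",yw)
c,s=np.cos(yw),np.sin(yw)
# case top edges in rotated coordinates
R=np.array([[c,s],[-s,c]])
m=(z>.143)&(z<.156)&(x>.55)&(x<.8)&(y>-.2)&(y<.35)
P=C[m][:,:2]@R.T
l0=R@l[2:4]
bx=l0[0];
q=P[np.abs(P[:,0]-bx-.04)<.02]; print("bar x'",bx,"back edge",np.percentile(P[:,0],[99,99.8])-bx,"y range rear",np.percentile(q[:,1],[.5,1,50,99,99.5]))
yc=np.percentile(q[:,1],[1,99]).mean(); cs=R.T@[bx,yc]; print("case origin",cs)
def tocase(p): p=np.atleast_2d(p); return np.c_[(p[:,:2]-cs)@R.T,p[:,2]]
# door top : z .14-.155, case x<-.085
Q=tocase(C.reshape(-1,3)); mm=(Q[:,2]>.140)&(Q[:,2]<.155)&(Q[:,0]<-.088)&(Q[:,0]>-.25)&(abs(Q[:,1])<.16)
D=Q[mm]; d=line(D); print("door line(case)",d,"angle",np.arctan(abs(d[0]/d[1])),D.min(0),D.max(0),mm.sum())
for n,A in(("T",C),("S",S)):
    Q=tocase(A.reshape(-1,3))
    for a,b in((.235,.25),(.255,.27),(.27,.29)):
        for nm,lo,hi in(("trig",-.205,-.13),("hand",-.30,-.21)):
            k=Q[(Q[:,2]>a)&(Q[:,2]<b)&(Q[:,1]>lo)&(Q[:,1]<hi)&(abs(Q[:,0])<.05)]
            if len(k): print(n,nm,a,len(k),k.min(0).round(3),k.max(0).round(3))
# cheek: 
k=Q[(Q[:,2]>.10)&(Q[:,2]<.125)&(Q[:,1]<-.11)&(Q[:,1]>-.16)&(abs(Q[:,0])<.065)];print("cheek",k.min(0),k.max(0))
E
```

```text
bar [0.078  0.997  0.6576 0.107 ] 80
yaw case -0.07807565
bar x' 0.6472511 back edge [0.0660619  0.06732193] y range rear [0.04417748 0.04559999 0.16304421 0.28031685 0.28127805]
case origin [0.65798955 0.11197877]
door line(case) [ 0.5665  0.8241 -0.1456  0.0105] angle 0.60223067 [-0.20653692 -0.07323907  0.14005334] [-0.08809401  0.10481262  0.15446445] 371
T trig 0.235 16 [-0.007 -0.187  0.236] [ 0.007 -0.174  0.25 ]
T hand 0.235 27 [-0.009 -0.259  0.235] [ 0.009 -0.239  0.249]
T trig 0.255 16 [-0.006 -0.18   0.255] [ 0.009 -0.168  0.269]
T hand 0.255 24 [-0.009 -0.268  0.255] [ 0.01  -0.246  0.27 ]
T trig 0.27 47 [-0.006 -0.178  0.271] [ 0.013 -0.161  0.28 ]
T hand 0.27 68 [-0.008 -0.27   0.27 ] [ 0.012 -0.247  0.285]
S trig 0.235 51 [-0.002 -0.19   0.235] [ 0.017 -0.176  0.25 ]
S hand 0.235 50 [-0.    -0.269  0.235] [ 0.019 -0.25   0.25 ]
S trig 0.255 56 [-0.002 -0.186  0.255] [ 0.017 -0.171  0.27 ]
S hand 0.255 55 [-0.002 -0.272  0.255] [ 0.019 -0.251  0.27 ]
S trig 0.27 53 [-0.001 -0.182  0.27 ] [ 0.016 -0.162  0.283]
S hand 0.27 82 [-0.005 -0.272  0.27 ] [ 0.018 -0.25   0.284]
cheek [-0.05995847 -0.14480418  0.10001124] [ 0.06499179 -0.11637878  0.12494977]
```

Call:
servo_tool(
  deltas=[
    [0.321,-0.257,0,-67.5],
    [0.321,-0.257,0,-67.5],
    [0.321,-0.257,0,-67.5],
    [0.321,-0.257,0,-67.5],
    [0.321,-0.257,0,-67.5],
    [0.321,-0.257,0,-67.5],
    [0.321,-0.257,0,-67.5],
    [0.321,-0.257,0,-67.5],
    [0.321,-0.257,0,-67.5],
    [0.321,-0.257,0,-67.5],
    [0.321,-0.257,0,-67.5],
    [0.321,-0.257,0,-67.5],
  ],
  fingers=0,
  force=40,
)

```text
t: 1.3
eef_pos: [0.4189, -0.2508, 0.2037]
ee_rot: [-3.141, 0.0, 1.493]
ft_force: [-0.5, -0.0, -0.4]
finger_gap: -0.0001
gripper_force: 0.0
```

Call:
servo_tool(
  deltas=[
    [0.365,-0.03,0,0],
    [0.365,-0.03,0,0],
    [0.365,-0.03,0,0],
    [0.365,-0.03,0,0],
    [0.365,-0.03,0,0],
    [0.365,-0.03,0,0],
    [0.365,-0.03,0,0],
    [0.365,-0.03,0,0],
    [0.365,-0.03,0.05,0],
    [0.365,-0.03,0.095,0],
    [0.365,-0.03,0.095,0],
    [0.365,-0.03,0.095,0],
  ],
)

```text
t: 2.5
eef_pos: [0.4175, 0.1162, 0.1097]
ee_rot: [-3.14, -0.0, 1.494]
ft_force: [0.8, 0.9, 0.4]
finger_gap: 0.0001
gripper_force: 0.0
```

Call:
servo_tool(
  deltas=[
    [-0.02,0.035,0,0],
    [-0.03,0.048,0,0],
    [-0.039,0.06,0,0],
    [-0.047,0.075,0,0],
    [-0.054,0.087,0,0],
    [-0.058,0.097,0,0],
    [-0.062,0.106,0,0],
    [-0.065,0.117,0,0],
    [-0.068,0.126,0,0],
    [-0.07,0.134,0,0],
    [-0.071,0.14,0,0],
    [-0.072,0.146,0,0],
  ],
)

```text
t: 3.7
eef_pos: [0.5576, 0.0339, 0.1087]
ee_rot: [-3.141, -0.0, 1.495]
ft_force: [-5.0, 1.9, 0.8]
finger_gap: 0.0001
gripper_force: 2.6
```

Call:
servo_tool(
  deltas=[
    [0,0.003,0,0],
    [0,0.005,0,0],
    [0,0.005,0,0],
    [0,0.005,0,0],
  ],
)

```text
t: 4.1
eef_pos: [0.5624, 0.0334, 0.1089]
ee_rot: [3.142, -0.0, 1.495]
ft_force: [1.1, 0.3, 0.1]
finger_gap: 0.0
gripper_force: 0.0
```

```bash
python3 - <<'E'
from h import *
f=grab_frame("top")
b=cv2.resize(f["pixels"][125:255,165:365,::-1],(800,520),interpolation=3)
cv2.imwrite("pics/d1.png",b)
E
```

```text
(no output)
```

View pics/d1.png

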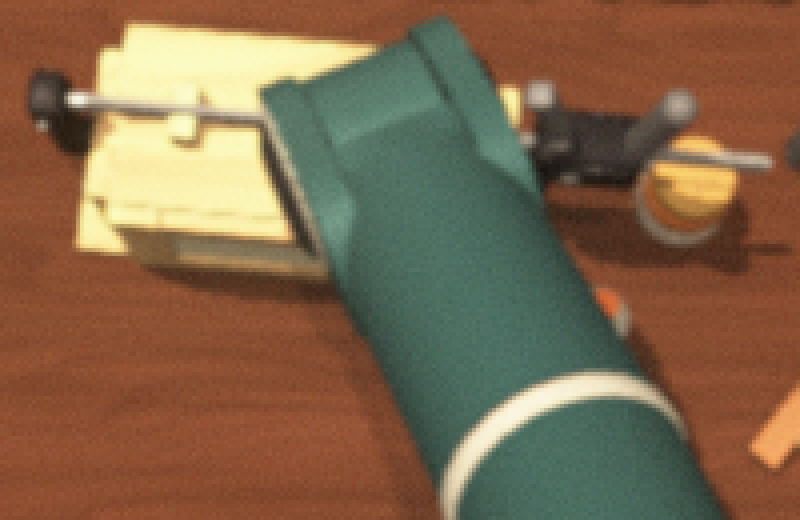

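The door lies parallel along the case front, with its left part visible from (105,205) to (325,270). The force dropped to zero, so the catch has snapped. One firm push will confirm it is seated.

Call:
servo_tool(
  deltas=[
    [0,0.003,0,0],
    [0,0.006,0,0],
    [0,0.006,0,0],
    [0,0.006,0,0],
  ],
)

```text
t: 4.55
eef_pos: [0.5652, 0.0331, 0.1083]
ee_rot: [-3.135, 0.002, 1.496]
ft_force: [-26.5, 0.0, 16.0]
finger_gap: 0.0002
gripper_force: 13.6
```

Call:
servo_tool(
  deltas=[
    [0,-0.03,0,0],
    [0,-0.06,-0.02,0],
    [0,-0.06,-0.07,0],
    [0,-0.06,-0.12,0],
    [0,-0.06,-0.17,0],
    [0,-0.06,-0.22,0],
    [0,-0.06,-0.26,0],
    [-0.04,-0.06,-0.26,0],
    [-0.09,-0.04,-0.26,0],
    [-0.09,0,-0.26,0],
    [-0.09,0.0,-0.26,0],
    [-0.09,0.0,-0.26,0],
  ],
  fingers=1,
)

```text
t: 5.75
eef_pos: [0.5619, -0.0566, 0.3682]
ee_rot: [-3.14, -0.001, 1.495]
ft_force: [-0.9, 0.2, 0.2]
finger_gap: 0.0851
gripper_force: 0.0
```

```bash
python3 - <<'E'
from h import *
s=sensors.sense();w=grab_frame("wrist");print(s["eef_pos"],s["ee_rot"],s["finger_gap"])
cv2.imwrite("pics/w1.png",w["pixels"][:,:,::-1])
from scipy.spatial.transform import Rotation as Ro
R=Ro.from_euler("xyz",s["ee_rot"]).as_matrix()
h,W=w["range_z"].shape
g=np.stack(np.meshgrid(np.arange(W),np.arange(h)),-1).reshape(-1,1,2).astype(float)
u=cv2.undistortPoints(g,w["intrinsics"],np.array(w["distortion"])).reshape(-1,2)
z=w["range_z"].reshape(-1,1);P=np.c_[u*z,z,np.ones(len(z))]@np.array(w["mount"]).T
P=P[:,:3]@R.T+s["eef_pos"]
cs=np.array([.658,.112]);a=-.078;Rc=np.array([[np.cos(a),np.sin(a)],[-np.sin(a),np.cos(a)]])
def tc(P): return np.c_[(P[:,:2]-cs)@Rc.T,P[:,2]]
QW=tc(P)[z[:,0]>0]
f=grab_frame("top");QT=tc(cloud(f).reshape(-1,3));g2=grab_frame("scene");QS=tc(cloud(g2).reshape(-1,3))
for n,Q in(("W",QW),("T",QT),("S",QS)):
    for lo,hi in((-.205,-.14),(-.30,-.21)):
        for a,b in((.25,.275),(.275,.29)):
            k=Q[(Q[:,2]>a)&(Q[:,2]<b)&(Q[:,1]>lo)&(Q[:,1]<hi)&(abs(Q[:,0])<.05)]
            if len(k): print(n,len(k),k.min(0).round(3),k.max(0).round(3))
    k=Q[(Q[:,2]>.14)&(Q[:,2]<.152)&(Q[:,1]>-.13)&(Q[:,1]<.12)&(Q[:,0]<-.06)&(Q[:,0]>-.2)]
    for y0 in(-.1,-.05,0,.05,.09):
        j=k[abs(k[:,1]-y0)<.01]
        if len(j): print(n,"front edge",y0,j[:,0].min().round(4))
E
```

```text
[ 0.56194875 -0.05664406  0.36821101] [-3.14034378e+00 -1.23863215e-03  1.49528180e+00] 0.08513665779590311
W 228 [-0.005 -0.184  0.25 ] [ 0.012 -0.162  0.275]
W 506 [-0.005 -0.18   0.275] [ 0.012 -0.162  0.281]
W 506 [-0.008 -0.268  0.25 ] [ 0.011 -0.243  0.275]
W 269 [-0.006 -0.27   0.275] [ 0.005 -0.247  0.284]
W front edge -0.1 -0.0738
W front edge -0.05 -0.0751
W front edge 0 -0.0745
T front edge -0.1 -0.0766
T front edge -0.05 -0.0759
T front edge 0 -0.0761
T front edge 0.05 -0.0765
T front edge 0.09 -0.0763
S 82 [-0.002 -0.187  0.25 ] [ 0.015 -0.162  0.275]
S 38 [-0.002 -0.182  0.275] [ 0.016 -0.164  0.281]
S 89 [-0.004 -0.272  0.25 ] [ 0.019 -0.249  0.275]
S 61 [-0.005 -0.271  0.275] [ 0.017 -0.251  0.285]
S front edge -0.1 -0.072
S front edge -0.05 -0.0697
S front edge 0 -0.0716
S front edge 0.05 -0.0717
S front edge 0.09 -0.0721
```

View pics/w1.png

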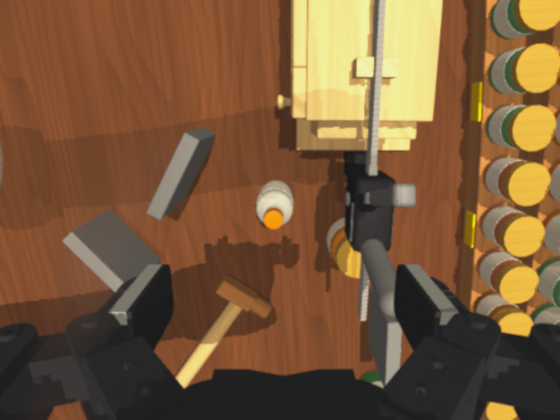

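Call:
servo_tool(
  deltas=[
    [0,0.05,0,0],
    [0,0.087,0,0],
    [0,0.087,0.03,0],
    [0,0.087,0.07,0],
    [0,0.087,0.11,0],
    [0,0.087,0.125,0],
    [0,0.087,0.125,0],
    [0,0.087,0.125,0],
  ],
)

```text
t: 6.7
eef_pos: [0.6491, -0.0633, 0.2461]
ee_rot: [3.139, 0.0, 1.495]
ft_force: [0.3, -0.4, 0.9]
finger_gap: 0.0853
gripper_force: 0.0
```

Call:
servo_tool(
  deltas=[
    [0,0,0,0],
    [0,0,0,0],
    [0,0,0,0],
    [0,0,0,0],
    [0,0,0,0],
    [0,0,0,0],
  ],
  fingers=0,
  force=60,
)

```text
t: 7.3
eef_pos: [0.6493, -0.0635, 0.2445]
ee_rot: [3.139, -0.0, 1.495]
ft_force: [4.3, -0.3, 2.5]
finger_gap: 0.0133
gripper_force: 58.6
```

Call:
servo_tool(
  deltas=[
    [-0.004,0,0,0],
    [-0.008,0,0,0],
    [-0.012,0,-0.001,0],
    [-0.015,0,-0.002,0],
    [-0.015,0,-0.002,0],
  ],
)

```text
t: 7.8
eef_pos: [0.6484, -0.0774, 0.2472]
ee_rot: [3.139, -0.002, 1.496]
ft_force: [3.3, 5.8, 7.9]
finger_gap: 0.013
gripper_force: 61.3
```

```bash
python3 - <<'E'
from h import *
w=grab_frame("wrist")
f=grab_frame("scene")
cv2.imwrite("pics/w2.png",np.hstack([cv2.resize(w["pixels"],(400,300)),cv2.resize(f["pixels"][160:280,240:400],(400,300),interpolation=3)])[:,:,::-1])
E
```

```text
(no output)
```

View pics/w2.png

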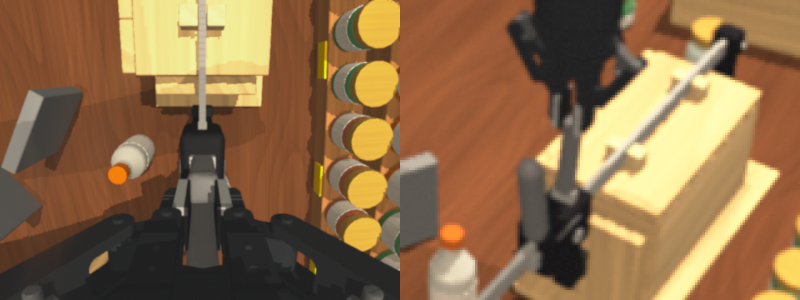

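The left panel shows the blade between the two pads at (200,195), and the right panel shows it tilted towards the handle. The grip is good, so I'll keep squeezing.

Call:
servo_tool(
  deltas=[
    [-0.004,0,-0.001,0],
    [-0.008,0,-0.001,0],
    [-0.012,0,-0.001,0],
    [-0.015,0,0,0],
    [-0.018,0,0.001,0],
    [-0.018,0,0.001,0],
  ],
)

```text
t: 8.5
eef_pos: [0.6472, -0.0953, 0.2471]
ee_rot: [3.138, -0.001, 1.496]
ft_force: [-1.1, 4.8, 18.3]
finger_gap: 0.0132
gripper_force: 61.1
```

Call:
servo_tool(
  deltas=[
    [-0.002,0,-0.001,0],
    [-0.004,0,-0.001,0],
    [-0.004,0,-0.001,0],
  ],
)

```text
t: 8.8
eef_pos: [0.6467, -0.0988, 0.247]
ee_rot: [3.139, -0.002, 1.496]
ft_force: [4.3, 6.2, 6.4]
finger_gap: 0.0129
gripper_force: 58.6
```

```bash
cat >> h.py <<'E'
cs=np.array([.658,.112]);_a=-.078;Rc=np.array([[np.cos(_a),np.sin(_a)],[-np.sin(_a),np.cos(_a)]])
def tc(P): return np.c_[(P[:,:2]-cs)@Rc.T,P[:,2]]
def head():
    f=grab_frame("scene");Q=tc(cloud(f).reshape(-1,3))
    k=Q[(Q[:,2]>.225)&(Q[:,2]<.24)&(abs(Q[:,0]-.005)<.02)&(Q[:,1]<-.19)&(Q[:,1]>-.3)]
    print("handle y",k[:,1].min().round(4),np.median(k[:,1]).round(4),len(k))
    for a,b in((.21,.22),(.22,.23)):
        k=Q[(Q[:,2]>a)&(Q[:,2]<b)&(abs(Q[:,0]-.005)<.02)&(Q[:,1]>-.232)&(Q[:,1]<-.13)]
        if len(k): print("trig low",a,k[:,1].min().round(4),k[:,1].max().round(4),len(k))
    s=sensors.sense();print(tc(s["eef_pos"][None]).round(4),s["ft_force"].round(1))
E
python3 -c "
from h import *
import h
# reference from the start picture
f0=np.load('pics/scene0.npy',allow_pickle=True).item();g=h.grab_frame
h.grab_frame=lambda n:f0
head();h.grab_frame=g;head()"
```

```text
handle y -0.2657 -0.2593 64
trig low 0.21 -0.1962 -0.1843 30
trig low 0.22 -0.1936 -0.1816 34
[[ 0.0052 -0.2111  0.247 ]] [4.3 6.2 6.4]
handle y -0.254 -0.2415 81
trig low 0.21 -0.2055 -0.1975 23
trig low 0.22 -0.208 -0.198 23
[[ 0.0052 -0.211   0.247 ]] [3.3 6.1 6.4]
```

Call:
servo_tool(
  deltas=[
    [0.006,0,-0.001,0],
    [0.012,0,-0.001,0],
    [0.018,0,-0.001,0],
    [0.024,0,0,0],
    [0.03,0,0.001,0],
    [0.036,0,0.002,0],
    [0.041,0,0.003,0],
    [0.041,0,0.003,0],
  ],
)

```text
t: 9.65
eef_pos: [0.6501, -0.0571, 0.2449]
ee_rot: [3.138, -0.002, 1.497]
ft_force: [1.6, 6.0, 17.7]
finger_gap: 0.013
gripper_force: 67.5
```

```bash
python3 -c "
from h import *
head()"
```

```text
handle y -0.256 -0.2493 43
trig low 0.21 -0.1893 -0.1745 32
trig low 0.22 -0.1865 -0.1747 31
[[ 0.0053 -0.1695  0.245 ]] [ 0.8  6.6 18.1]
```

Call:
servo_tool(
  deltas=[
    [-0.005,0,-0.002,0],
    [-0.01,0,-0.003,0],
    [-0.015,0,-0.004,0],
    [-0.02,0,-0.004,0],
    [-0.024,0,-0.004,0],
    [-0.024,0,-0.004,0],
  ],
)

```text
t: 10.3
eef_pos: [0.6479, -0.0823, 0.2478]
ee_rot: [3.139, -0.002, 1.496]
ft_force: [5.4, 5.8, 5.9]
finger_gap: 0.0127
gripper_force: 62.7
```

Call:
servo_tool(
  deltas=[
    [-0.004,0,0,0],
    [-0.008,0,0.001,0],
    [-0.008,0,0.001,0],
  ],
)

```text
t: 10.6
eef_pos: [0.6474, -0.0896, 0.2469]
ee_rot: [3.139, -0.002, 1.496]
ft_force: [4.3, 8.8, 8.0]
finger_gap: 0.013
gripper_force: 59.0
```

```bash
python3 -c "
from h import *
head()"
```

```text
handle y -0.2447 -0.2331 84
trig low 0.21 -0.2303 -0.1809 35
trig low 0.22 -0.2296 -0.1827 27
[[ 0.0052 -0.2016  0.247 ]] [5.3 8.8 6.6]
```

Call:
servo_tool(
  deltas=[
    [-0.002,0,0,0],
    [-0.003,0,0,0],
    [-0.003,0,0,0],
  ],
)

```text
t: 10.95
eef_pos: [0.6472, -0.0917, 0.2468]
ee_rot: [3.139, -0.003, 1.497]
ft_force: [6.0, 10.7, 5.0]
finger_gap: 0.0125
gripper_force: 58.6
```

Call:
servo_tool(
  deltas=[
    [0.006,0,-0.001,0],
    [0.012,0,-0.001,0],
    [0.018,0,-0.001,0],
    [0.024,0,-0.001,0],
    [0.03,0,0.0,0],
    [0.036,0,0.001,0],
    [0.041,0,0.002,0],
    [0.041,0,0.002,0],
  ],
)

```text
t: 11.75
eef_pos: [0.6505, -0.0514, 0.2458]
ee_rot: [3.138, -0.002, 1.497]
ft_force: [2.4, 4.5, 16.3]
finger_gap: 0.0124
gripper_force: 71.6
```

```bash
python3 -c "
from h import *
head()
f=grab_frame('scene')
cv2.imwrite('pics/s3.png',cv2.resize(f['pixels'][190:310,260:420,::-1],(800,600),interpolation=3))"
```

```text
handle y -0.2461 -0.2402 48
trig low 0.21 -0.2319 -0.1649 41
trig low 0.22 -0.2295 -0.1667 30
[[ 0.0053 -0.1638  0.2459]] [ 1.9  4.8 16.7]
```

View pics/s3.png

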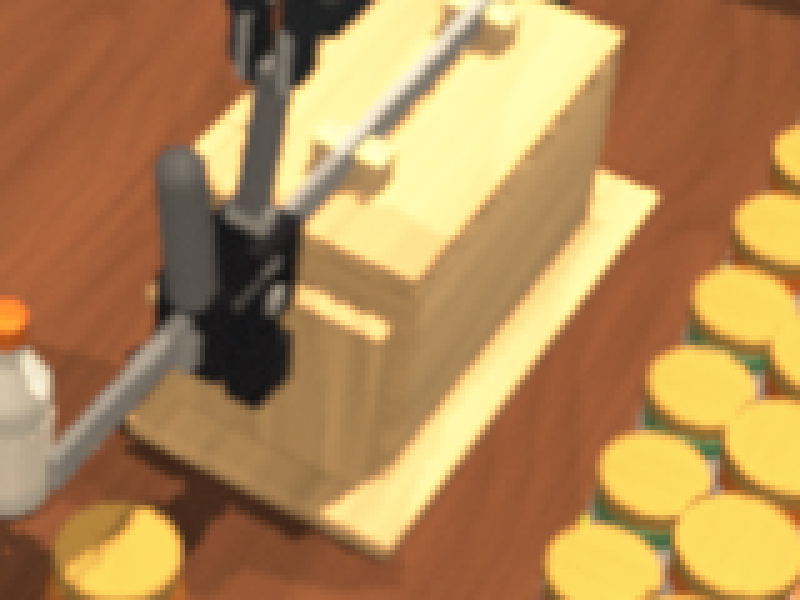

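The view shows the blade at (262,140) sprung out, with the head close to the cheek and the cheek upright. I'll make the third squeeze carefully.

Call:
servo_tool(
  deltas=[
    [-0.005,0,-0.002,0],
    [-0.01,0,-0.003,0],
    [-0.015,0,-0.003,0],
    [-0.018,0,-0.003,0],
    [-0.018,0,-0.003,0],
  ],
)

```text
t: 12.35
eef_pos: [0.6489, -0.0699, 0.248]
ee_rot: [3.139, -0.002, 1.496]
ft_force: [5.1, 7.2, 6.3]
finger_gap: 0.0128
gripper_force: 68.8
```

Call:
servo_tool(
  deltas=[
    [-0.003,0,0,0],
    [-0.006,0,0,0],
    [-0.006,0,0,0],
  ],
)

```text
t: 12.65
eef_pos: [0.6485, -0.0747, 0.2481]
ee_rot: [3.139, -0.003, 1.497]
ft_force: [5.3, 11.9, 5.9]
finger_gap: 0.0126
gripper_force: 67.7
```

Call:
servo_tool(
  deltas=[
    [-0.002,0,0,0],
    [-0.003,0,0,0],
    [-0.003,0,0,0],
  ],
)

```text
t: 12.95
eef_pos: [0.6484, -0.0769, 0.248]
ee_rot: [3.139, -0.004, 1.498]
ft_force: [6.0, 13.8, 6.1]
finger_gap: 0.0127
gripper_force: 66.5
```

Call:
servo_tool(
  deltas=[
    [-0.002,0,0,0],
    [-0.003,0,0,0],
    [-0.003,0,0,0],
    [-0.003,0,0,0],
  ],
)

```text
t: 13.35
eef_pos: [0.6482, -0.0792, 0.2479]
ee_rot: [3.139, -0.005, 1.498]
ft_force: [6.9, 16.5, 3.3]
finger_gap: 0.0122
gripper_force: 65.0
```

```bash
python3 -c "
from h import *
head()"
```

```text
handle y -0.2425 -0.2332 70
trig low 0.21 -0.2311 -0.1811 32
trig low 0.22 -0.2319 -0.1773 32
[[ 0.0051 -0.1914  0.2479]] [ 7.1 17.2  4.2]
```

Call:
servo_tool(
  deltas=[
    [-0.001,0,0,0],
    [-0.001,0,0,0],
    [-0.001,0,0,0],
    [-0.001,0,0,0],
    [-0.001,0,0,0],
    [-0.001,0,0,0],
  ],
)

```text
t: 14.0
eef_pos: [0.6481, -0.08, 0.2479]
ee_rot: [3.139, -0.005, 1.499]
ft_force: [7.4, 18.8, 3.3]
finger_gap: 0.0122
gripper_force: 64.4
```

```bash
python3 -c "
from h import *
head();f=grab_frame('scene')
cv2.imwrite('pics/s4.png',cv2.resize(f['pixels'][160:310,240:440,::-1],(800,600),interpolation=3))"
```

```text
handle y -0.2416 -0.2355 73
trig low 0.21 -0.231 -0.1803 31
trig low 0.22 -0.2317 -0.1807 34
[[ 0.0051 -0.1921  0.2479]] [ 6.7 17.6  4. ]
```

View pics/s4.png

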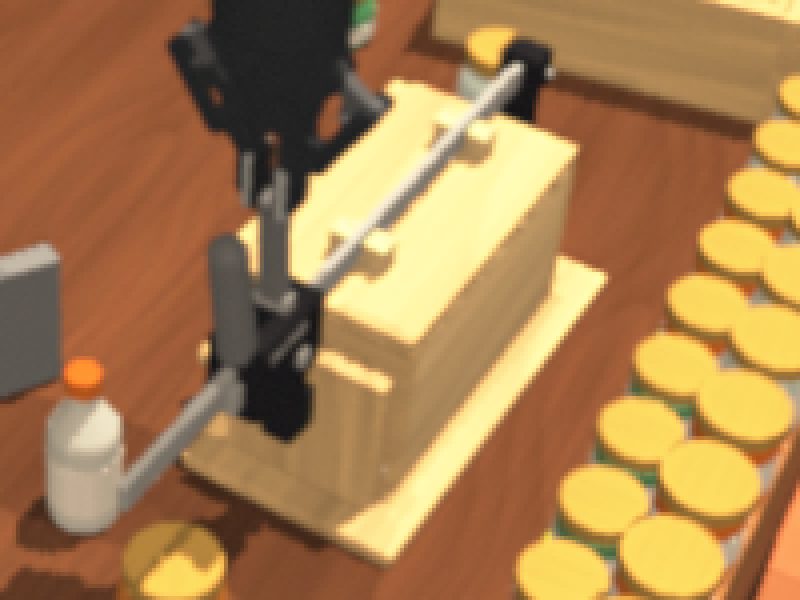

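The cheek stands upright and flat against the case at (350,430), with the jaw on it. The trigger is held squeezed at (275,240), and the bottle and jars have not moved. A steady pull of about 18 N means about 30 N at the jaw.

```bash
python3 -c "
from h import *
print(workorder.hand_in())"
```

```text
the job is handed in; nothing more can be done
None
```

I handed the job in with the door shut on its catch and the trigger still held on its third squeeze at about 18 N, which by the given figures is about 30 N on the upright cheek; no verdict came back.

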